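# Release a bush from the dispenser and hold the index plunger open

## Robot

A 6-joint arm with a two-finger parallel gripper is mounted at the origin on a cart in front of the work surface, level with it; the furniture and walls round the work are solid. World frame = base frame: x ahead of the robot, y to its left, z up, the work surface at z = 0. Lengths are in m, angles in degrees, forces in N, time in s.
With the tool pointing down it reaches from about 0.4 to 0.825 m from the base axis. Payload 7 kg.
Tool frame: the origin (TCP) lies midway between the tips of the shut fingers; the grasp point (between the pads) lies 19 mm behind it (ctrl.grasp_offset is the distance from the TCP to the grasp point, in m); z points along the fingers, x is the direction in which the jaws open and shut, and the axes are right-handed (so a half turn about z gives the same grasp; the last joint's range is limited). The gripper opens to 88 mm and grips with 3 to 60 N. Pads are 19 mm wide; open, the fingers measure 130 mm over their backs; the gripper's body (78 mm by 193 mm) begins 47 mm behind the grasp point.
Start: joints at [91.106, 20.546, 0.682, 0, -70.136, -16.507], TCP at [0.179, 0.651, 0.227] pointing down, gripper open.
Joint ranges: [-176.03, 176.03], [-82.01, 121.73], [-58.28, 71.71], [-173.87, 95.51], [-174.79, -0.11], [-173.66, 173.66]. Speed limits (degrees/s): [136.94, 136.94, 172.46, 180, 180, 180].

## Interface

Orientations are given as [roll, pitch, yaw] about the fixed x, y, z axes, in that order (R = Rz(yaw) Ry(pitch) Rx(roll)).
In Python, from plant import sensors, snapshot, order, ctrl gives the robot as it stands.
- The arm moves only by the tool send_rows, never from a script. Its argument "commands" is a list of rows, each a list of 3 entries, a list of its own where there are three numbers: the closure, from 0 (fully open) to 1 (shut), then the shift along the world's x, y, z in units of 0.25 m (1.0 is 0.25 m), then the turn, a rotation vector about the world's x, y, z in units of 360 degrees (1.0 is 360 degrees). In form: [[hand, [x, y, z], [ax, ay, az]], ...]. A call has 1 to 12 rows; each row shifts and turns the pose as measured when the row begins; what a row does not reach is not made up. A row lasts 1/10 s, in which the tool goes at most 50 mm and 8.59 degrees, less where a joint would pass 70% of its speed; a pose out of reach is approached as far as the arm can. A call with a number of a shift or a turn outside -1 to 1 is refused whole. A call with a gripper value outside its range is refused whole. The fingers move at their own pace and stop on an object; the grip force is fixed at half the most. Time passes only in rows, so rows that do not move let the fingers close. It gives the time, the measured TCP pose, the force and the opening at its end, in the units of the state.
- sensors.get_obs(): the state, without advancing time (a new reading comes with each control period).
- snapshot(name): name is "scene" or "top"; returns a dict with "color" (384x512x3 uint8, blue, green, red), "z_map" (384x512 float32, m along the optical axis (not along the pixel's ray), 0 where there is no reading), "mtx" (3x3 intrinsics, pixels), "k1" (the pictures are not rectified: a ray, as slopes to the right and down, at radius r is drawn at 1 + k1 r^2 times it, then the intrinsics apply), "xyz" and "attitude" of the camera in the world. Camera axes: x right, y down, z forward; pixel columns grow to the right and rows downward; lengths in m; the calibration is good to about 2 mm. A picture is of the moment at which its call begins.
- order.close_job(): hands the job in, once; it reports no verdict.
The state is a dict: "clock": time; "joint_pos": joint angles; "qvel": joint speeds; "tau": joint torques, N m; "tool_pos": TCP position; "orientation": TCP orientation; "force": force on the tool from outside, world axes, zero at the start; "moment": the same for the moment, N m; "opening": finger opening in m.
Only numpy, scipy, OpenCV 4.12 (cv2) and the standard library are available. Lean on these libraries where they do the work, as an engineer would, in place of code of your own. Each camera call takes 0.05 s, during which the arm holds its last target.

## Task

Slide the shallow steel dish along the bench, without lifting it, until it sits centred under the outlet of the bush dispenser. Then pull the dispenser's sprung plunger fully back by its black knob, so that the steel bush drops into the dish, and finish while still gripping the knob with the plunger held fully back, clear of its seat hole, so I can inspect the empty bore. Leave the roll of tape where it lies.

Things in the scene. Friction and masses are not known exactly. Their poses are not given: they have to be found in the camera images.
- dish: shallow round steel dish, loose, 114 mm across the rim, 19 mm high, 0.14 kg, floor 70 mm across; origin at the centre of its underside, z up. It stands on the bench left or right of the dispenser, 120 to 170 mm from under the outlet, with a clear way there; a roll of masking tape of like diameter lies on the other side
- dispenser: bush dispenser fixed to the bench: square aluminium tube 33 mm wide, 32 to 88 mm above the bench, bore 21 mm, open below. Origin on the bench under the bore, z up. Plunger and knob point along its -x (roughly at the robot). To +x an arm joins a column 30 mm wide (69 to 99 mm out, 88 mm high) on a foot 84 mm wide, 10 mm high, starting 64 mm out. The bench under the tube and beside it (y) is free
- spout (a point): centre of the dispenser's outlet, the open lower end of the tube, 32 mm above the bench. Keep the arm clear of the stacked bins that stand up right of the bench, beyond about x 0.62 m, y -0.33 m (world frame, z 0 at the bench top)
- knob (a point): grip point of the black plunger knob, on its axis; moves with it. 52 mm above the bench; with the plunger home 58 mm from the bore axis along the dispenser's -x. Round about that axis: waist 22 mm in diameter, 10 mm either side of this point, then a flange 28 mm in diameter, 6 mm long, at the outer end; bare rod and barrel on the inner side. Can be pinched from above across y
- plunger (a joint): travel of the plunger in m: 0 with its 8 mm pin across the bore and its nose in the seat hole in the tube's far wall; grows as the knob is pulled along the dispenser's -x; 0.028 is the hard stop, pin wholly out of the bore. The spring draws it home with about 5 N at 0 and 10 N at 0.028
- bush: steel bush, a plain cylinder 18 mm in diameter and 24 mm long, 0.04 kg, loose, standing in the bore on the plunger's pin (seen through the slots in the tube's sides); origin at the centre of its lower end, z along it. It drops when the pin is withdrawn
- tape_roll: roll of masking tape lying flat, 110 mm across and 24 mm high, loose, not to be disturbed; origin at the centre of its underside
Mind the look-alikes: they are no part of the job. Leave any orange look-alike of the dish alone.

How it is judged:
By the outcome, as a careful person would: the job done as asked, in the order asked, and still so for the second after the job is handed in, while the arm keeps its last pose, push and grip.
It also fails if it takes over 58 s, if anything falls off the work surface, if the arm or the gripper's body presses on something with over 40 N, if the wrist force passes 120 N, or if a joint passes its speed limit or range.

## Working session

There is one attempt and no reset: what is moved stays moved. The work goes in short steps, Python scripts to look and compute and a tool call to move; the robot and the scene stay as the last step left them, time stands still between calls to the robot, and variables do not carry over. Pictures are saved under pics/ and viewed, and the job is handed in when it is done.

Besides the shell and the picture viewer there is one more tool, called after ">>>" as name(argument=value, ...), one argument or row to a line, values as JSON. send_rows: Moves the arm, as the interface text tells. Its arguments: {"type":"object","properties":{"commands":{"type":"array","items":{"type":"array"}}},"required":["commands"]}

```bash
ls; mkdir -p pics; cat > h.py <<'E'
import numpy as np, cv2
from scipy.spatial.transform import Rotation as R
from plant import sensors, snapshot, order, ctrl
def rot(s):
    a=np.array(s["attitude"],float)
    return a if a.shape==(3,3) else (R.from_euler('xyz',a,degrees=True).as_matrix() if a.size==3 else R.from_quat(a).as_matrix())
def ray(s,u,v):
    K=np.array(s["mtx"]);k=float(s["k1"])
    x=(u-K[0,2])/K[0,0];y=(v-K[1,2])/K[1,1]
    xd=np.array([x,y]);p=xd.copy()
    for _ in range(30): p=xd/(1+k*(p@p))
    return np.array([p[0],p[1],1.])
def pt(s,u,v,z=None):
    d=rot(s)@ray(s,u,v);o=np.array(s["xyz"])
    if z is None: return o+d*s["z_map"][int(v),int(u)]
    return o+d*(z-o[2])/d[2]
def cloud(s):
    K=np.array(s["mtx"]);k=float(s["k1"]);h,w=s["z_map"].shape
    u,v=np.meshgrid(np.arange(w),np.arange(h))
    xd=np.stack([(u-K[0,2])/K[0,0],(v-K[1,2])/K[1,1]],-1);p=xd.copy()
    for _ in range(30): p=xd/(1+k*(p**2).sum(-1,keepdims=True))
    d=np.concatenate([p,np.ones((h,w,1))],-1)*s["z_map"][...,None]
    return d@rot(s).T+np.array(s["xyz"])
E
python3 - <<'E'
from h import *
print({k:v for k,v in sensors.get_obs().items()})
for n in ["scene","top"]:
    s=snapshot(n);cv2.imwrite(f"pics/{n}0.png",s["color"]);print(n,s["mtx"],s["k1"],s["xyz"],s["attitude"])
E
```

```text
pics
{'clock': 0.0, 'joint_pos': array([ 9.11067437e+01,  2.05917184e+01,  6.34098886e-01, -2.05915836e-02,
       -7.01351758e+01, -1.65089190e+01]), 'qvel': array([-0.05254627,  0.00424759,  0.01838114, -0.01940723,  0.06089534,
        0.08039453]), 'tau': array([-1.44678230e-03, -5.82709587e+01,  2.93058479e+01,  6.99771255e+00,
        6.98751857e-03, -1.54856684e-04]), 'tool_pos': array([0.17914518, 0.65029094, 0.22562047]), 'orientation': array([-1.79992188e+02, -9.44710200e-02, -1.05409195e+02]), 'force': array([0.57594939, 0.15104251, 0.13306852]), 'moment': array([ 0.01658558, -0.04400908,  0.00841834]), 'opening': 0.08785192388212776}
scene [[380.33661273   0.         258.56666689]
 [  0.         380.33661273 196.16230339]
 [  0.           0.           1.        ]] -0.04320296420786896 [ 0.23975764 -0.25255357  0.6450314 ] [-133.47952889   -0.98391661  -39.35831981]
top [[385.4972983    0.         251.99412439]
 [  0.         385.4972983  186.50838637]
 [  0.           0.           1.        ]] -0.0629384902849578 [0.46974453 0.22943627 0.92186142] [-169.82240573   -1.58234725  -91.43376082]
```

View pics/scene0.png

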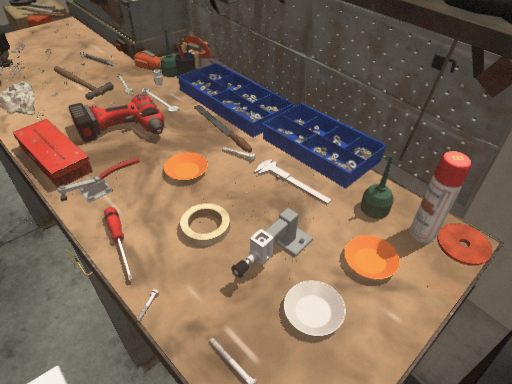

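View pics/top0.png

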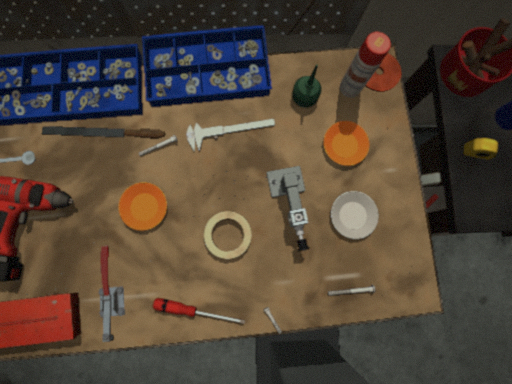

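The top view shows the white steel dish at (354,215), the tube top at (299,216), the black knob at (303,245), and the tape at (228,236). Next I'll measure these.

```bash
cat > m.py <<'E'
from h import *
import sys
tag=sys.argv[1] if len(sys.argv)>1 else 'a'
for n in ["top","scene"]:
    s=snapshot(n);P=cloud(s);c=s["color"];hsv=cv2.cvtColor(c,cv2.COLOR_BGR2HSV)
    x,y,z=P[...,0],P[...,1],P[...,2]
    roi=(x>0.3)&(x<0.75)&(y>-0.35)&(y<0.3)&(s["z_map"]>0)
    # dish: low saturation, z 0..30mm, bright
    m=(roi&(hsv[...,1]<70)&(hsv[...,2]>90)&(z>-.01)&(z<0.027)).astype(np.uint8)
    nn,l,st,ce=cv2.connectedComponentsWithStats(m)
    for i in range(1,nn):
        if st[i,4]>300:
            cs,_=cv2.findContours((l==i).astype(np.uint8),0,1)
            hull=cv2.convexHull(max(cs,key=len))[:,0]
            W=np.array([pt(s,u,v,0.019)[:2] for u,v in hull])
            (a,b),r=cv2.minEnclosingCircle(W.astype(np.float32))
            A=np.c_[2*W,np.ones(len(W))];q=np.linalg.lstsq(A,(W**2).sum(1),rcond=None)[0]
            print(n,"pale comp",st[i],"enc",a,b,r,"fit",q[:2],np.sqrt(q[2]+q[:2]@q[:2]))
    # tube top
    m=(roi&(z>0.080)&(z<0.098))
    q=P[m];print(n,"z~88:",m.sum(),q.min(0),q.max(0))
    m=(roi&(z>0.03)&(z<0.075)&(hsv[...,2]<60)&(x<.62))
    mm=m.astype(np.uint8);nn,l,st,ce=cv2.connectedComponentsWithStats(mm)
    for i in range(1,nn):
        if st[i,4]>20: print(n,"dark",st[i],ce[i],P[l==i].mean(0),P[l==i].max(0))
    u0,v0,w,h=(255,140,140,120) if n=="top" else (170,190,190,160)
    cv2.imwrite(f"pics/{n}_{tag}.png",cv2.resize(c[v0:v0+h,u0:u0+w],None,fx=5 if n=="top" else 4,fy=5 if n=="top" else 4,interpolation=cv2.INTER_CUBIC)[:600,:800])
E
python3 m.py a
```

```text
top pale comp [266 166  40  31 533] enc 0.6436637043952942 0.1202080100774765 0.05095883831381798 fit [0.64278104 0.12051009] 0.046813751774841525
top pale comp [ 330  191   49   48 1831] enc 0.5588014721870422 -0.041012488305568695 0.058595363050699234 fit [ 0.55912667 -0.04110942] 0.05800781703600166
top z~88: 573 [0.53222211 0.08513076 0.08002211] [0.64976495 0.13333677 0.09282061]
top dark [283 187   6  16  24] [285.70833333 192.66666667] [0.60759093 0.12597348 0.0637713 ] [0.61980856 0.13072111 0.07419659]
top dark [296 239  13  12 108] [301.73148148 244.60185185] [0.49033055 0.09448377 0.06096172] [0.50263243 0.10614315 0.06647504]
scene pale comp [276 228  37  28 424] enc 0.6401605010032654 0.0985669493675232 0.040272023528814316 fit [0.63977048 0.09630652] 0.037841010669611055
scene pale comp [ 284  280   62   56 2687] enc 0.5600632429122925 -0.040343817323446274 0.05763854458928108 fit [ 0.55993022 -0.04052198] 0.057091067459606216
scene pale comp [210 338  47  46 395] enc 0.384382426738739 -0.025381654500961304 0.053473543375730515 fit [ 0.43031382 -0.0192083 ] 0.06840996510834446
scene z~88: 567 [0.53285053 0.08437952 0.08000689] [0.64896796 0.13331072 0.08926647]
```

View pics/top_a.png

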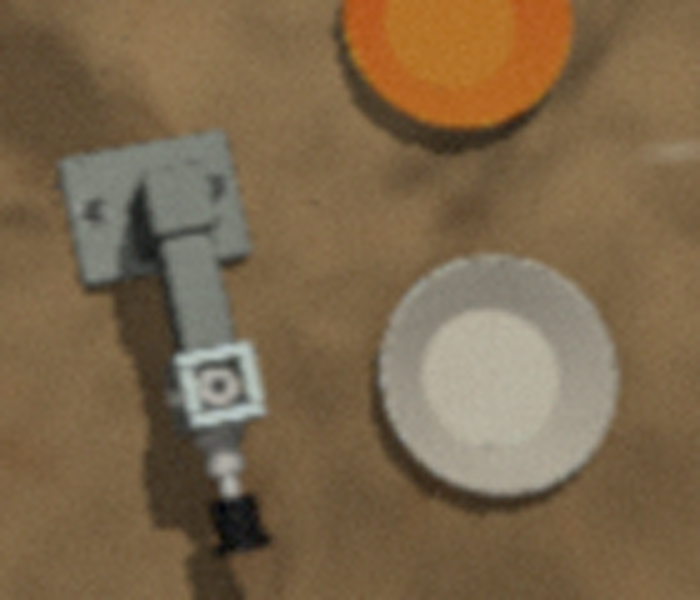

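View pics/scene_a.png

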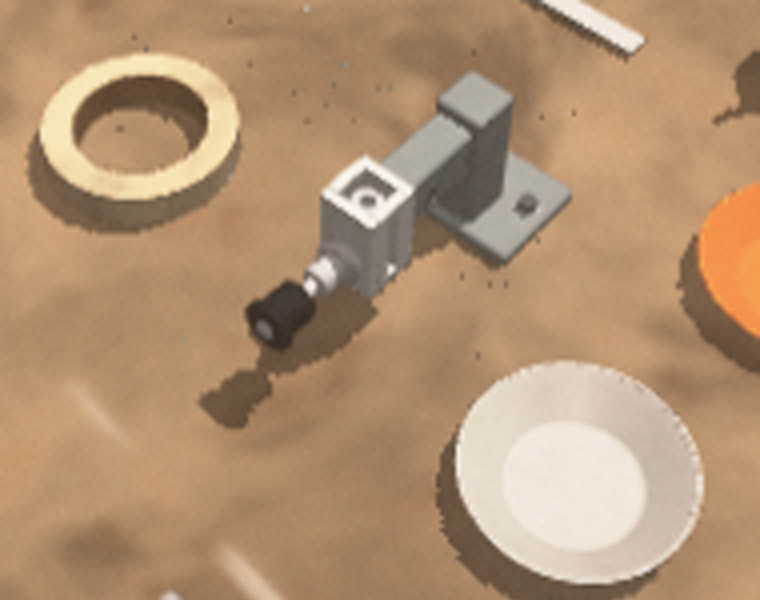

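```bash
python3 - <<'E'
from h import *
S={n:snapshot(n) for n in ["top","scene"]}
for n,s in S.items():
    P=cloud(s);z=P[...,2];x=P[...,0];y=P[...,1]
    m=(s["z_map"]>0)&(abs(z-.088)<.004)&(x>.5)&(x<.7)&(y>.05)&(y<.16)
    nn,l,st,ce=cv2.connectedComponentsWithStats(m.astype(np.uint8))
    for i in range(1,nn):
        if st[i,4]<15: continue
        cs,_=cv2.findContours((l==i).astype(np.uint8),0,1)
        W=np.array([pt(s,u,v,.088)[:2] for u,v in max(cs,key=len)[:,0]],np.float32)*1000
        print(n,st[i],cv2.minAreaRect(W),P[l==i].mean(0))
    # knob pixel cloud
    m=(s["z_map"]>0)&(z>.035)&(z<.075)&(x>.45)&(x<.53)&(y>.05)&(y<.14)
    print(n,"knob",m.sum(),P[m].mean(0),P[m].min(0),P[m].max(0))
    v,u=np.where(m)
    for a,b,q in list(zip(u,v,P[m]))[::8]: print(a,b,q.round(4),S[n]["color"][b,a])
E
```

```text
top [283 172  15  15 174] ((632.9912719726562, 118.03274536132812), (29.520166397094727, 29.79808235168457), 10.38857364654541) [0.63310482 0.11778455 0.08774449]
top [290 208  18  18 146] ((551.6837768554688, 103.93174743652344), (35.00492858886719, 33.6820182800293), 9.808709144592285) [0.55072106 0.10347282 0.08785375]
top knob 198 [0.50224627 0.09655109 0.05989963] [0.47832939 0.08070669 0.0483122 ] [0.52986582 0.11070667 0.06750981]
294 227 [0.5298 0.1101 0.0608] [60 68 69]
302 227 [0.5294 0.092  0.0605] [65 72 74]
299 228 [0.5274 0.0987 0.0594] [85 90 93]
299 229 [0.5251 0.0991 0.0611] [91 94 97]
299 230 [0.5228 0.0992 0.0615] [118 124 126]
299 231 [0.5207 0.0991 0.06  ] [151 158 162]
300 232 [0.5183 0.0971 0.0613] [158 168 172]
302 233 [0.5162 0.0922 0.0576] [128 134 137]
302 234 [0.514  0.092  0.0559] [ 97 107 115]
301 236 [0.5097 0.0942 0.0543] [158 166 167]
299 239 [0.5032 0.0987 0.052 ] [62 70 76]
297 240 [0.501  0.1036 0.0543] [21 34 42]
305 240 [0.5004 0.0861 0.0574] [17 24 30]
303 241 [0.4981 0.0915 0.0625] [22 19 21]
302 242 [0.4961 0.0935 0.0601] [28 31 29]
300 243 [0
[... 1743 characters left out ...]
54 0.0893 0.0599] [49 56 65]
234 267 [0.4792 0.0956 0.0639] [41 50 60]
242 267 [0.4926 0.0887 0.0598] [51 58 69]
232 268 [0.4781 0.1007 0.0561] [39 51 62]
240 268 [0.4877 0.0885 0.061 ] [53 59 70]
248 268 [0.5041 0.0853 0.0503] [52 65 80]
238 269 [0.4821 0.0871 0.0642] [48 54 65]
246 269 [0.4985 0.0842 0.0532] [35 44 56]
238 270 [0.4819 0.087  0.0614] [40 49 60]
246 270 [0.4977 0.0833 0.0517] [40 51 64]
239 271 [0.4824 0.0846 0.0605] [41 49 61]
234 272 [0.4778 0.0944 0.0505] [76 84 91]
242 272 [0.4867 0.0811 0.0573] [41 51 61]
238 273 [0.4809 0.0859 0.054 ] [44 51 61]
236 274 [0.4793 0.0903 0.0473] [68 74 87]
236 275 [0.4802 0.0916 0.0418] [43 52 69]
238 276 [0.4816 0.0872 0.0423] [38 46 57]
```

Bore is at about (0.551, 0.103) with a heading of about 9.7°. The dish is at about (0.560, -0.041), so its distance to the outlet is 0.144, as stated. The knob should be at about (0.494, 0.0935), which fits the dark blob. I'll push the dish with the open fingers as a two-point fork, with the tool leaning back so its body clears the tube.

>>> send_rows(
  commands=[
    [0, [0.1, -0.16, 0.01], [0, 0, -0.0165]],
    [0, [0.1, -0.16, 0.01], [0, 0, -0.0165]],
    [0, [0.1, -0.16, 0.01], [0, 0, -0.0165]],
    [0, [0.1, -0.16, 0.01], [0, 0, -0.0165]],
    [0, [0.1, -0.16, 0.01], [0, 0, -0.0165]],
    [0, [0.1, -0.16, 0.01], [0, 0, -0.0165]],
    [0, [0.1, -0.16, 0], [0, 0, -0.0165]],
    [0, [0.1, -0.16, 0], [0, 0, -0.0165]],
    [0, [0.1, -0.16, 0], [0, 0, -0.0165]],
    [0, [0.1, -0.16, 0], [0, 0, -0.0165]],
    [0, [0.1, -0.16, 0], [0, 0, -0.0165]],
    [0, [0.1, -0.16, 0], [0, 0, -0.0165]],
  ],
)

```text
clock: 1.5
tool_pos: [0.4835, 0.1553, 0.2413]
orientation: [179.9, 0.1, -178.9]
force: [0.6, 0.7, 0.6]
opening: 0.0875
```

>>> send_rows(
  commands=[
    [0, [0.053, -0.18, 0], [0.0102, 0.0006, 0.0011]],
    [0, [0.053, -0.18, 0], [0.0102, 0.0006, 0.0011]],
    [0, [0.053, -0.18, 0], [0.0102, 0.0006, 0.0011]],
    [0, [0.053, -0.18, -0.05], [0.0102, 0.0006, 0.0011]],
    [0, [0.053, -0.18, -0.05], [0.0102, 0.0006, 0.0011]],
    [0, [0.053, -0.18, -0.05], [0.0102, 0.0006, 0.0011]],
    [0, [0, 0, -0.1], [0, 0, 0]],
    [0, [0, 0, -0.1], [0, 0, 0]],
    [0, [0, 0, 0], [0, 0, 0]],
  ],
)

```text
clock: 2.4
tool_pos: [0.5677, -0.136, 0.1516]
orientation: [156.9, 0.4, -177.3]
force: [-1.3, 0.7, -0.2]
opening: 0.0875
```

```bash
python3 - <<'E'
from h import *
o=sensors.get_obs();print(o["tool_pos"],o["orientation"],o["joint_pos"])
print(R.from_euler('xyz',o["orientation"],degrees=True).as_matrix())
E
python3 m.py b
```

```text
[ 0.56774795 -0.13597716  0.15164101] [ 156.90972726    0.3945802  -177.33064778] [-10.45233101  21.64539411  -2.30516613 -23.67737342 -72.68111177
  21.66598334]
[[-0.99889124 -0.04553904 -0.01193661]
 [-0.04657103  0.91876417  0.39205044]
 [-0.00688667  0.39217165 -0.91986628]]
top pale comp [266 166  40  31 543] enc 0.6428348422050476 0.12005438655614853 0.050481002777814865 fit [0.64261049 0.12022721] 0.04664011563765504
top pale comp [ 330  191   49   49 1842] enc 0.5589579939842224 -0.04107679799199104 0.05866580456495285 fit [ 0.5589258  -0.04107033] 0.0580782711124641
top z~88: 591 [0.53225697 0.08515207 0.08002052] [0.65014657 0.13351324 0.09173109]
top dark [282 187   8  20  30] [286.03333333 194.43333333] [0.60378291 0.12525762 0.06244351] [0.61924624 0.13059991 0.07410792]
top dark [296 239  13  12 105] [301.72380952 244.57142857] [0.49039364 0.09453673 0.0611996 ] [0.50267906 0.10541412 0.06718308]
scene pale comp [276 228  37  28 457] enc 0.6401605010032654 0.0985669493675232 0.040272023528814316 fit [0.63975732 0.09546863] 0.03775781983074711
scene pale comp [ 284  280   62   56 2683] enc 0.5600311160087585 -0.04039308428764343 0.05768957361578941 fit [ 0.55992787 -0.04056714] 0.05712542826392089
scene pale comp [210 338  47  46 390] enc 0.384382426738739 -0.025381654500961304 0.053473543375730515 fit [ 0.42995964 -0.01918785] 0.0681845266053988
scene z~88: 589 [0.53188236 0.0845307  0.08000492] [0.6491838  0.13226803 0.08947275]
```

>>> send_rows(
  commands=[
    [0, [-0.01, 0, -0.1], [0, 0, 0]],
    [0, [0, 0, -0.1], [0, 0, 0]],
    [0, [0, 0, -0.1], [0, 0, 0]],
    [0, [0, 0, -0.1], [0, 0, 0]],
    [0, [0, 0, -0.08], [0, 0, 0]],
    [0, [0, 0, -0.06], [0, 0, 0]],
    [0, [0, 0, 0], [0, 0, 0]],
  ],
)

```text
clock: 3.2
tool_pos: [0.5766, -0.1302, 0.0331]
orientation: [157.5, 2.1, -176.3]
force: [-0.8, -0.0, -0.3]
opening: 0.0879
```

>>> send_rows(
  commands=[
    [0, [-0.02, -0.01, -0.04], [0, 0.004, 0]],
    [0, [-0.015, 0, -0.03], [0, 0.002, 0]],
    [0, [-0.005, 0, -0.02], [0, 0, 0]],
    [0, [0, 0, 0], [0, 0, 0]],
  ],
)

```text
clock: 3.6
tool_pos: [0.5684, -0.1326, 0.013]
orientation: [157.5, 0.1, -176.2]
force: [0.1, 0.7, 0.3]
opening: 0.0876
```

```bash
python3 - <<'E'
from h import *
for n in ["top","scene"]:
    s=snapshot(n);c=s["color"];cv2.imwrite(f"pics/{n}_c.png",c)
o=sensors.get_obs();print(o["tool_pos"],o["orientation"])
E
```

```text
[ 0.568917   -0.13283343  0.01362536] [ 1.57526419e+02  1.69794269e-01 -1.76208998e+02]
```

View pics/top_c.png

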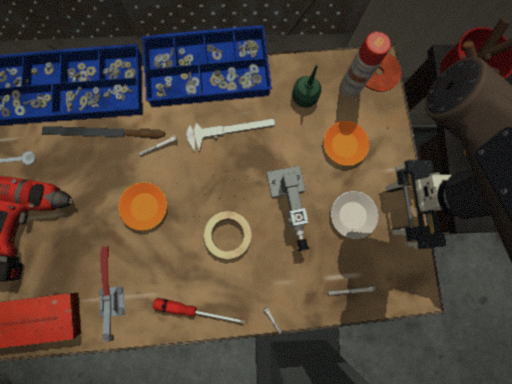

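View pics/scene_c.png

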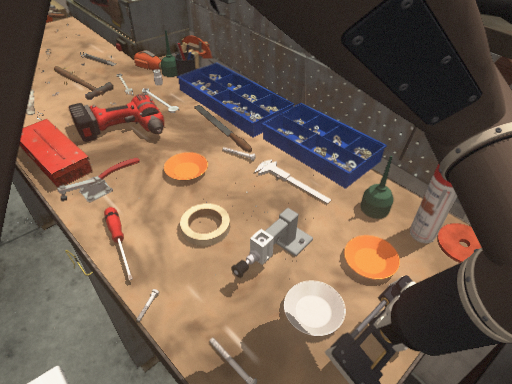

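The top view shows the fork behind the dish at (410,210), with its opening facing it and nothing touching. The arm leans right, so I'll check its clearance from the bins.

```bash
python3 - <<'E'
from h import *
s=snapshot("top");P=cloud(s)
m=(s["z_map"]>0)&(P[...,2]>.12)&(P[...,1]<-.1)&(P[...,0]<.85)
print(m.sum())
q=P[m]
for z0 in np.arange(.1,.8,.1):
    k=q[(q[:,2]>z0)&(q[:,2]<z0+.1)]
    if len(k): print(round(z0,1),len(k),k.min(0).round(2),k.max(0).round(2))
for u,v in [(450,90),(480,80),(490,130),(500,180),(470,195),(420,190),(420,235),(440,110),(500,90),(445,300),(485,45)]: print(u,v,pt(s,u,v).round(3),s["color"][v,u])
E
```

```text
3410
0.1 1562 [ 0.47 -0.21  0.12] [ 0.67 -0.13  0.2 ]
0.2 1553 [ 0.53 -0.23  0.2 ] [ 0.62 -0.16  0.28]
0.4 291 [ 0.65 -0.13  0.47] [ 0.7 -0.1  0.5]
0.5 4 [ 0.64 -0.1   0.5 ] [ 0.64 -0.1   0.5 ]
450 90 [ 0.679 -0.054  0.454] [36 36 37]
480 80 [ 0.675 -0.072  0.494] [40 50 59]
490 130 [ 0.608 -0.07   0.501] [32 44 52]
500 180 [ 0.539 -0.041  0.546] [11 10  6]
470 195 [ 0.565 -0.186  0.257] [22 23 23]
420 190 [ 0.597 -0.155  0.13 ] [ 89 101 108]
420 235 [ 0.501 -0.147  0.126] [11 19 10]
440 110 [ 0.654 -0.041  0.446] [16 26 24]
500 90 [ 0.666 -0.103  0.485] [47 61 73]
445 300 [ 0.235 -0.716 -0.878] [63 68 65]
485 45 [ 0.957 -0.376  0.102] [23 26 34]
```

>>> send_rows(
  commands=[
    [0, [-0.015, 0.02, -0.012], [0, 0, 0]],
    [0, [-0.002, 0.04, 0], [0, 0, 0]],
    [0, [-0.002, 0.04, 0], [0, 0, 0]],
    [0, [-0.002, 0.04, 0], [0, 0, 0]],
    [0, [-0.002, 0.04, 0], [0, 0, 0]],
    [0, [-0.002, 0.04, 0], [0, 0, 0]],
    [0, [-0.002, 0.02, 0], [0, 0, 0]],
  ],
)

```text
clock: 4.45
tool_pos: [0.562, -0.0676, 0.0116]
orientation: [157.5, 0.3, -176.2]
force: [0.7, 0.4, -0.7]
opening: 0.0878
```

```bash
python3 m.py d | grep pale;  python3 -c "
from h import *
o=sensors.get_obs();print(o['tool_pos'],o['orientation'])"
```

```text
top pale comp [266 166  40  31 555] enc 0.6436637043952942 0.1202080100774765 0.05095883831381798 fit [0.64246697 0.12043017] 0.04709913613903253
top pale comp [ 324  191   49   49 1835] enc 0.5590639710426331 -0.026973625645041466 0.05884895101189613 fit [ 0.55871763 -0.02656387] 0.05791544561289425
scene pale comp [180 204  49  36 502] enc 0.521891713142395 0.26524558663368225 0.054561179131269455 fit [0.52190151 0.26424362] 0.05307557221445495
scene pale comp [276 228  37  28 487] enc 0.6400643587112427 0.09837547689676285 0.04027251526713371 fit [0.63978297 0.0951697 ] 0.03766664376719334
scene pale comp [ 278  275   57   48 1684] enc 0.5600774884223938 -0.023952439427375793 0.05741770192980766 fit [ 0.55987529 -0.01740991] 0.05265326863444465
scene pale comp [209 338  48  46 402] enc 0.38389384746551514 -0.025983020663261414 0.05400942265987396 fit [ 0.40892802 -0.0215144 ] 0.05632507778473914
[ 0.56197877 -0.0679014   0.01165651] [ 157.54407672    0.29396318 -176.20564805]
```

View pics/top_d.png

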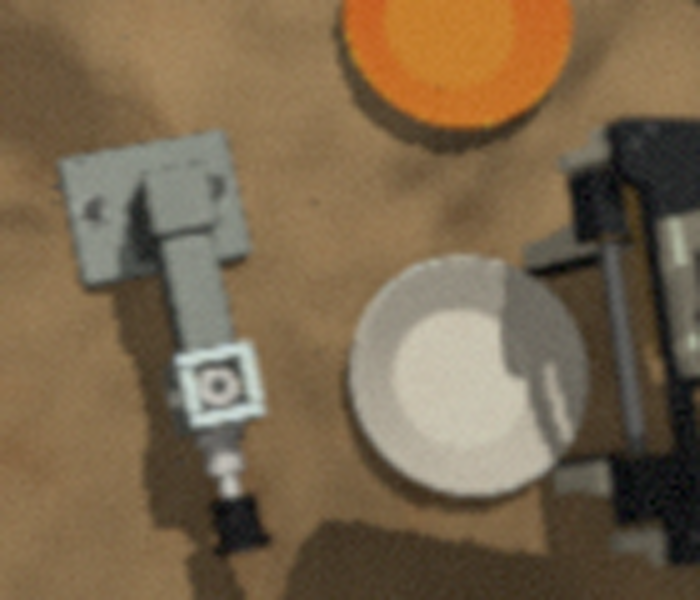

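The dish is seated on both fingers, about 41 mm ahead of the TCP. I'll carry on pushing.

>>> send_rows(
  commands=[
    [0, [-0.003, 0.03, 0], [0, 0, 0]],
    [0, [-0.003, 0.04, 0], [0, 0, 0]],
    [0, [-0.003, 0.04, 0], [0, 0, 0]],
    [0, [-0.003, 0.04, 0], [0, 0, 0]],
    [0, [-0.003, 0.04, 0], [0, 0, 0]],
    [0, [-0.003, 0.04, 0], [0, 0, 0]],
    [0, [-0.003, 0.04, 0], [0, 0, 0]],
    [0, [-0.003, 0.04, 0], [0, 0, 0]],
    [0, [-0.003, 0.04, 0], [0, 0, 0]],
    [0, [-0.003, 0.03, 0], [0, 0, 0]],
    [0, [-0.003, 0.02, 0], [0, 0, 0]],
  ],
)

```text
clock: 5.65
tool_pos: [0.5531, 0.0401, 0.0116]
orientation: [157.6, 0.3, -176.2]
force: [1.2, 0.0, 0.6]
opening: 0.0876
```

```bash
cat > d.py <<'E'
from h import *
import sys
tag=sys.argv[1]
o=sensors.get_obs();print(o['tool_pos'],o['orientation'],o['force'])
from scipy.optimize import least_squares
for n in ["top","scene"]:
    s=snapshot(n);P=cloud(s);c=s["color"];hsv=cv2.cvtColor(c,cv2.COLOR_BGR2HSV)
    x,y,z=P[...,0],P[...,1],P[...,2]
    cx,cy=0.553,0.09
    rr=np.hypot(x-cx,y-cy)
    m=(s["z_map"]>0)&(z>.003)&(z<.024)&(rr<.085)&(hsv[...,1]<80)&(x<.61)
    q=P[m]
    # rim pts: height above 0.014, robust circle, radius fixed 57
    k=q[q[:,2]>.015]
    f=lambda p:np.hypot(k[:,0]-p[0],k[:,1]-p[1])-.0555
    r=least_squares(f,[cx,cy],loss='soft_l1',f_scale=.002)
    print(n,m.sum(),len(k),"rim fit",r.x.round(4),"med abs",np.median(abs(f(r.x))).round(4))
    u0,v0,w,h=(255,140,140,120) if n=="top" else (170,190,190,150)
    f=5 if n=="top" else 4
    cv2.imwrite(f"pics/{n}_{tag}.png",cv2.resize(c[v0:v0+h,u0:u0+w],None,fx=f,fy=f,interpolation=cv2.INTER_CUBIC))
E
python3 d.py e
```

```text
[0.55306085 0.04011476 0.01164773] [ 157.56840621    0.30928935 -176.23819995] [1.18340265 0.01078241 0.55443291]
top 1034 374 rim fit [0.5502 0.0819] med abs 0.0019
scene 408 127 rim fit [0.5502 0.0835] med abs 0.0016
```

View pics/top_e.png

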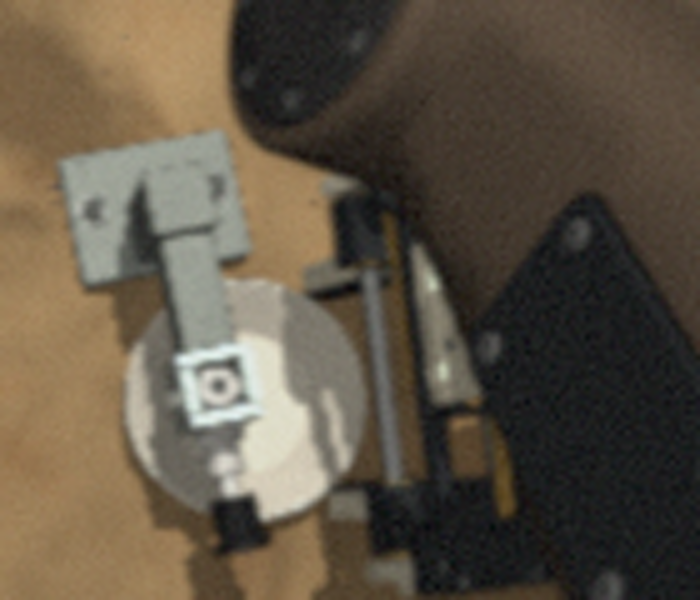

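View pics/scene_e.png

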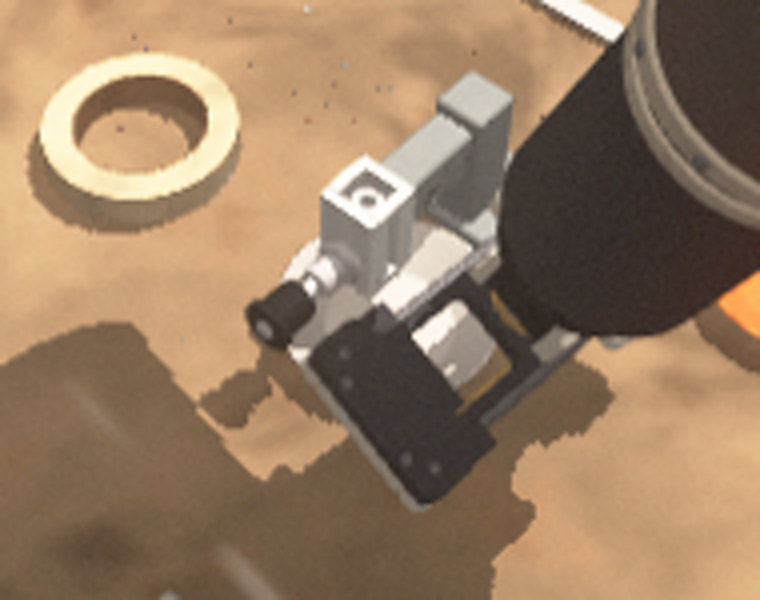

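>>> send_rows(
  commands=[
    [0, [-0.001, 0.02, 0], [0, 0, 0]],
    [0, [-0.001, 0.02, 0], [0, 0, 0]],
    [0, [-0.001, 0.02, 0], [0, 0, 0]],
    [0, [0, 0.016, 0], [0, 0, 0]],
    [0, [0, 0, 0], [0, 0, 0]],
  ],
)

```text
clock: 6.25
tool_pos: [0.5523, 0.0597, 0.0116]
orientation: [157.6, 0.3, -176.3]
force: [-0.8, -0.9, -0.6]
opening: 0.0875
```

```bash
python3 d.py f
```

```text
[0.55231515 0.05969948 0.01156076] [ 157.57762024    0.29657899 -176.285362  ] [-0.76022568 -0.91984803 -0.59063201]
top 1030 367 rim fit [0.5495 0.1018] med abs 0.0018
scene 400 118 rim fit [0.5506 0.1016] med abs 0.0015
```

View pics/top_f.png

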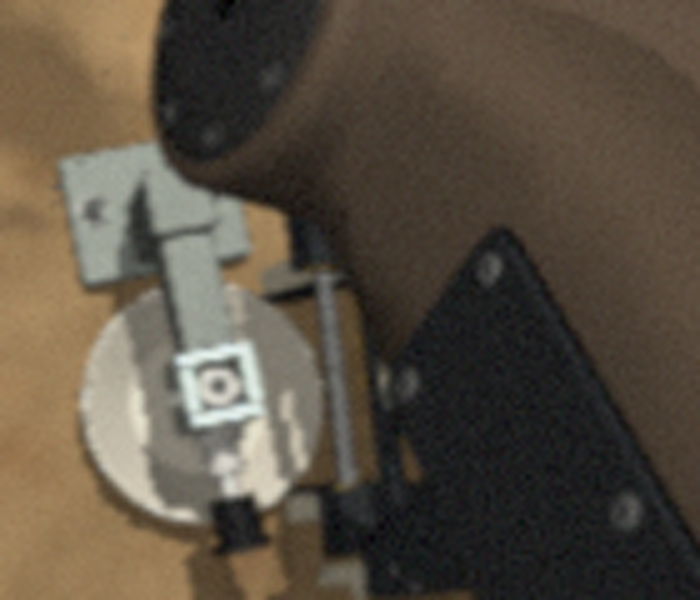

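View pics/scene_f.png

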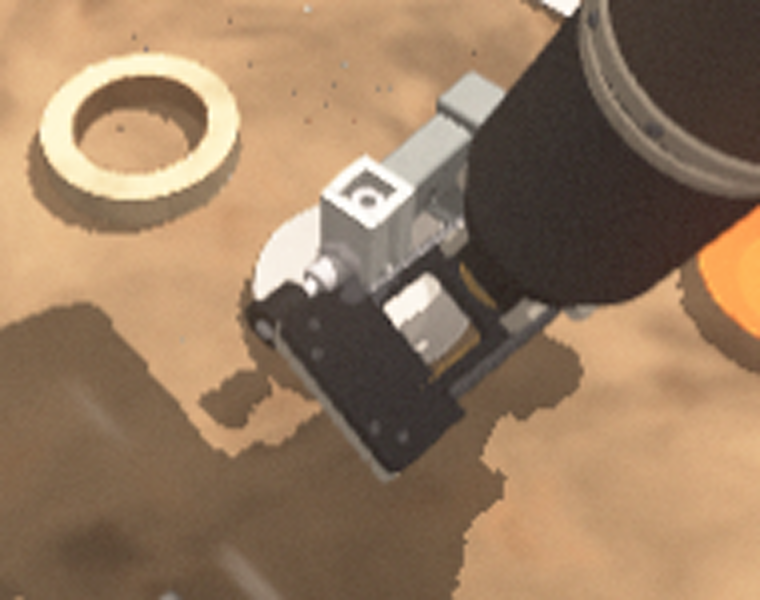

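>>> send_rows(
  commands=[
    [0, [0, 0.006, 0], [0, 0, 0]],
    [0, [0, 0, 0], [0, 0, 0]],
    [0, [0, -0.04, 0], [0, 0, 0]],
    [0, [0, -0.08, 0], [0, 0, 0]],
    [0, [0, -0.12, 0], [0, 0, 0]],
    [0, [0, -0.14, 0.04], [0, 0, 0]],
    [0, [0, -0.14, 0.1], [0, 0, 0]],
    [0, [0, 0, 0.16], [-0.01, 0, 0]],
    [0, [0, 0, 0.16], [-0.01, 0, 0]],
    [0, [0, 0, 0.16], [-0.01, 0, 0]],
    [0, [0, 0, 0.16], [-0.01, 0, 0]],
    [0, [0, 0, 0], [0, 0, 0]],
  ],
)

```text
clock: 7.55
tool_pos: [0.5491, -0.085, 0.2124]
orientation: [172.6, -0.8, -177.1]
force: [0.5, -0.3, -0.4]
opening: 0.0873
```

```bash
python3 d.py g
```

```text
[ 0.54906899 -0.08500158  0.21244197] [ 172.6024721    -0.82763018 -177.10660663] [ 0.54739286 -0.26778681 -0.38176917]
top 1021 354 rim fit [0.5497 0.1029] med abs 0.0018
scene 787 277 rim fit [0.5514 0.1038] med abs 0.0016
```

View pics/top_g.png

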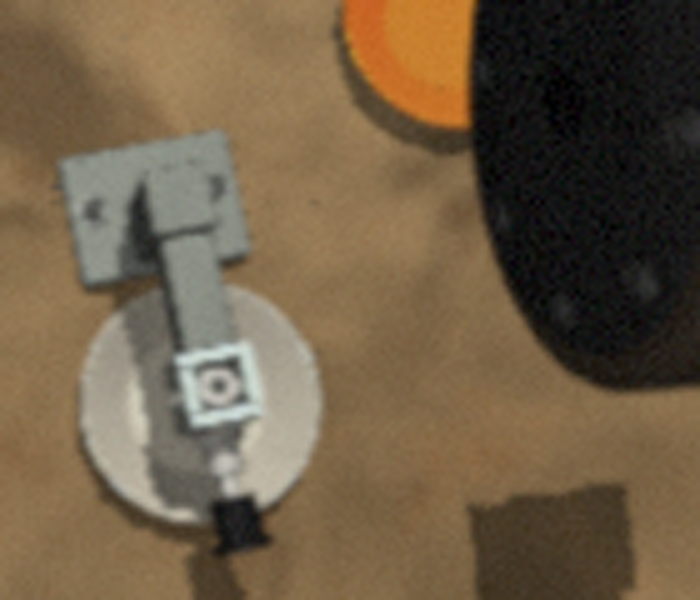

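View pics/scene_g.png

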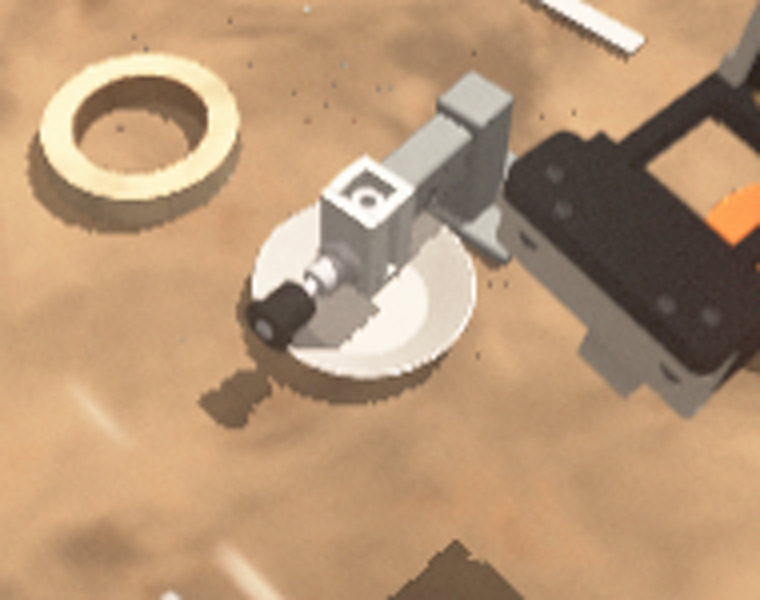

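Dish is centred to within about 1 mm in both views: the fits give (0.5497, 0.1029) and (0.5514, 0.1038) against the bore at (0.551, 0.103). Next is the knob.

>>> send_rows(
  commands=[
    [0, [-0.018, 0.06, 0], [-0.01, 0, 0]],
    [0, [-0.018, 0.06, 0], [-0.01, 0, 0]],
    [0, [-0.018, 0.06, 0], [0, 0, -0.0225]],
    [0, [-0.018, 0.06, 0], [0, 0, -0.0225]],
    [0, [-0.018, 0.06, 0], [0, 0, -0.0225]],
    [0, [-0.018, 0.06, 0], [0, 0, -0.0225]],
    [0, [-0.018, 0.06, 0], [0, 0, -0.0225]],
    [0, [-0.018, 0.06, 0], [0, 0, -0.0225]],
    [0, [-0.018, 0.06, 0], [0, 0, -0.0225]],
    [0, [-0.018, 0.06, 0], [0, 0, -0.0225]],
    [0, [-0.018, 0.06, 0], [0, 0, -0.0225]],
    [0, [-0.018, 0.06, 0], [0, 0, -0.0225]],
  ],
)

```text
clock: 8.85
tool_pos: [0.4816, 0.0909, 0.1892]
orientation: [-178.9, -2.7, 97.6]
force: [0.7, 0.7, 0.4]
opening: 0.0875
```

```bash
cat > o.py <<'E'
from h import *
o=sensors.get_obs();print(o['clock'],o['tool_pos'],o['orientation'],o['joint_pos'].round(1),o['force'],o['opening'])
M=R.from_euler('xyz',o['orientation'],degrees=True)
T=R.from_euler('xyz',[180,0,99.7],degrees=True)
print("turn/360:",((T*M.inv()).as_rotvec()/2/np.pi).round(4))
t=np.array([.5508,.1032,0])-.056*np.array([np.cos(np.radians(9.7)),np.sin(np.radians(9.7)),0]);t[2]=.033
print("target",t,"shift units",((t-o['tool_pos'])/.25).round(4))
E
python3 o.py
```

```text
8.85 [0.48163167 0.09085038 0.18919968] [-178.91429455   -2.73219597   97.58715684] [  31.2    5.4  -23.1   -3.3  -61.4 -112. ] [0.71885579 0.71210867 0.42608659] 0.08751123880191423
turn/360: [-0.0071 -0.0041  0.0058]
target [0.49560061 0.09376459 0.033     ] shift units [ 0.0559  0.0117 -0.6248]
```

>>> send_rows(
  commands=[
    [0, [0.03, 0.006, -0.08], [-0.0035, -0.002, 0.003]],
    [0, [0.026, 0.006, -0.1], [-0.0035, -0.002, 0.003]],
    [0, [0, 0, -0.1], [0, 0, 0]],
    [0, [0, 0, -0.08], [0, 0, 0]],
    [0, [0, 0, 0], [0, 0, 0]],
  ],
)

```text
clock: 9.35
tool_pos: [0.4924, 0.0908, 0.0909]
orientation: [-179.4, 0.1, 99.3]
force: [-1.0, -0.4, 1.0]
opening: 0.0872
```

```bash
python3 o.py; python3 d.py h
```

```text
9.35 [0.49237445 0.09084694 0.09086528] [-1.79418411e+02  1.16253452e-01  9.93396187e+01] [  32.9   12.4  -30.8   -0.2  -47.4 -113.4] [-0.98906289 -0.43664685  1.01005832] 0.0872479700934562
turn/360: [ 0.0006 -0.0015  0.001 ]
target [0.49560061 0.09376459 0.033     ] shift units [ 0.0129  0.0117 -0.2315]
[0.49237445 0.09084694 0.09086528] [-1.79418411e+02  1.16253452e-01  9.93396187e+01] [-0.98906289 -0.43664685  1.01005832]
top 488 166 rim fit [0.5472 0.1019] med abs 0.0018
scene 565 220 rim fit [0.5524 0.1041] med abs 0.0016
```

View pics/scene_h.png

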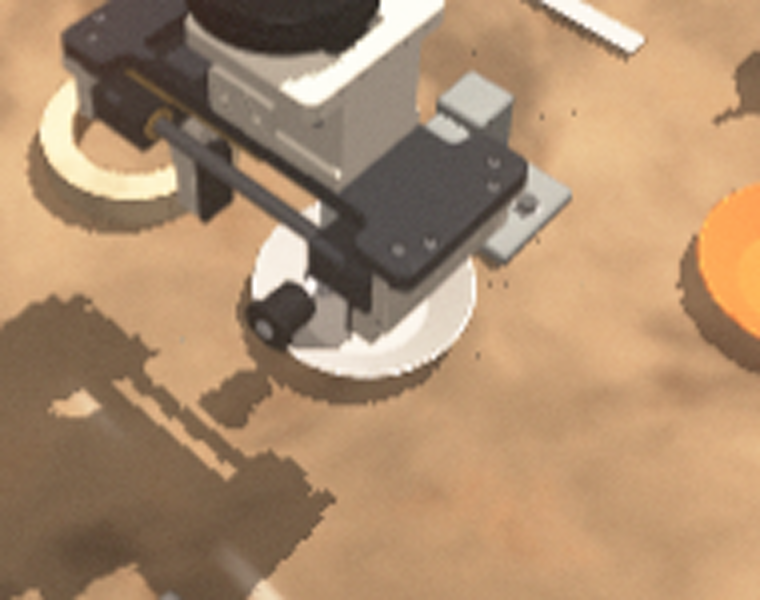

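The scene view shows the open fingers straddling the knob at (280,310). They are high above the dish and clear of the tape, so I'll descend.

>>> send_rows(
  commands=[
    [0, [0.013, 0.012, -0.05], [0, -0.0015, 0.001]],
    [0, [0, 0, -0.07], [0, 0, 0]],
    [0, [0, 0, -0.06], [0, 0, 0]],
    [0, [0, 0, -0.04], [0, 0, 0]],
    [0, [0, 0, 0], [0, 0, 0]],
  ],
)

```text
clock: 9.95
tool_pos: [0.5018, 0.0952, 0.0424]
orientation: [179.3, -0.0, 99.7]
force: [0.5, 0.5, -0.3]
opening: 0.0875
```

```bash
python3 o.py
```

```text
9.95 [0.50184611 0.09521566 0.04244669] [ 1.79320534e+02 -3.71346990e-03  9.96635341e+01] [  33.    16.5  -33.7    0.4  -39.2 -113.7] [ 0.48117401  0.53461056 -0.28014687] 0.08748084295013324
turn/360: [-0.0003  0.0019  0.0001]
target [0.49560061 0.09376459 0.033     ] shift units [-0.025  -0.0058 -0.0378]
```

>>> send_rows(
  commands=[
    [0, [-0.026, -0.006, -0.015], [0, 0.0015, 0]],
    [0, [-0.002, 0, -0.018], [0, 0, 0]],
    [0, [0, 0, 0], [0, 0, 0]],
  ],
)

```text
clock: 10.25
tool_pos: [0.4956, 0.094, 0.0357]
orientation: [179.7, -0.2, 99.7]
force: [0.6, -0.1, -0.2]
opening: 0.0876
```

```bash
python3 o.py
```

```text
10.25 [0.49555696 0.09400234 0.03572213] [ 1.79737364e+02 -1.61096997e-01  9.96562675e+01] [ 3.310e+01  1.680e+01 -3.430e+01 -1.000e-01 -3.860e+01 -1.133e+02] [ 0.64858392 -0.12510568 -0.16833779] 0.0875744663826661
turn/360: [-0.0006  0.0006  0.0001]
target [0.49560061 0.09376459 0.033     ] shift units [ 0.0002 -0.001  -0.0109]
```

Positioned, so I'll close on the knob, with a small shift down.

>>> send_rows(
  commands=[
    [0, [0, 0, -0.011], [0, 0, 0]],
    [1, [0, 0, 0], [0, 0, 0]],
    [1, [0, 0, 0], [0, 0, 0]],
    [1, [0, 0, 0], [0, 0, 0]],
    [1, [0, 0, 0], [0, 0, 0]],
    [1, [0, 0, 0], [0, 0, 0]],
    [1, [0, 0, 0], [0, 0, 0]],
    [1, [0, 0, 0], [0, 0, 0]],
    [1, [0, 0, 0], [0, 0, 0]],
    [1, [0, 0, 0], [0, 0, 0]],
  ],
)

```text
clock: 11.25
tool_pos: [0.4963, 0.0945, 0.0338]
orientation: [179.6, -0.2, 99.7]
force: [-1.1, 2.5, 0.9]
opening: 0.0211
```

```bash
python3 o.py; python3 d.py i
```

```text
11.25 [0.49628508 0.0945107  0.03382837] [179.62891746  -0.19430375  99.68864593] [ 3.310e+01  1.700e+01 -3.440e+01 -1.000e-01 -3.820e+01 -1.133e+02] [-1.0732689   2.49685046  0.94452112] 0.021086351742939036
turn/360: [-0.0007  0.0009  0.    ]
target [0.49560061 0.09376459 0.033     ] shift units [-0.0027 -0.003  -0.0033]
[0.49628508 0.0945107  0.03382837] [179.62891746  -0.19430375  99.68864593] [-1.0732689   2.49685046  0.94452112]
top 474 156 rim fit [0.5477 0.1018] med abs 0.0017
scene 65 38 rim fit [0.5502 0.1062] med abs 0.0012
```

View pics/scene_i.png

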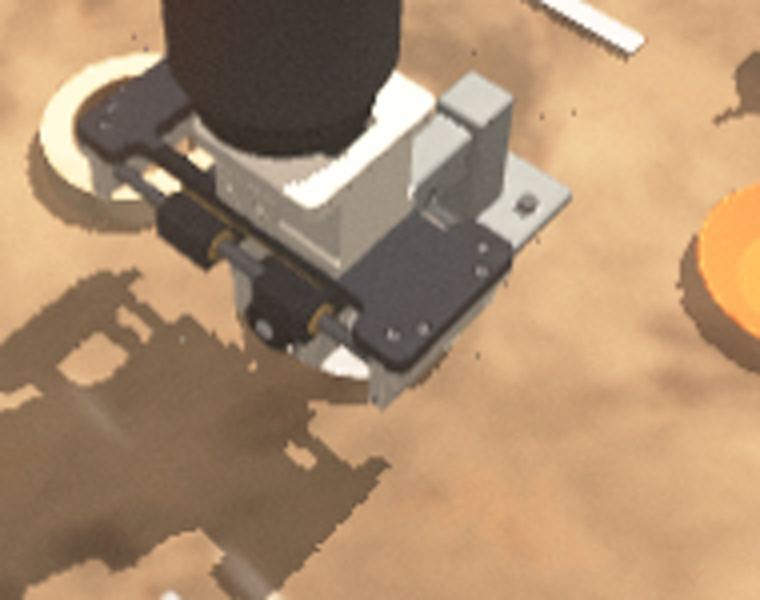

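Opening of 21 mm against a 22 mm waist means the knob is gripped. I'll pull back in small steps.

>>> send_rows(
  commands=[
    [1, [-0.016, -0.003, 0], [0, 0, 0]],
    [1, [-0.016, -0.003, 0], [0, 0, 0]],
    [1, [-0.016, -0.003, 0], [0, 0, 0]],
    [1, [-0.016, -0.003, 0], [0, 0, 0]],
  ],
)

```text
clock: 11.75
tool_pos: [0.4852, 0.0928, 0.034]
orientation: [179.1, -0.3, 99.8]
force: [8.4, -2.1, -8.5]
opening: 0.0212
```

```bash
python3 o.py
```

```text
11.75 [0.48519799 0.09282167 0.03399991] [179.10047244  -0.25579769  99.75923162] [  33.8   15.8  -36.4    0.2  -36.9 -114.2] [ 8.35968346 -2.1077721  -8.52282114] 0.021242736319080958
turn/360: [-0.0011  0.0023 -0.0002]
target [0.49560061 0.09376459 0.033     ] shift units [ 0.0416  0.0038 -0.004 ]
```

>>> send_rows(
  commands=[
    [1, [-0.016, -0.003, -0.002], [0, 0.001, 0]],
    [1, [-0.016, -0.003, -0.001], [0, 0.001, 0]],
    [1, [-0.016, -0.003, 0], [0, 0, 0]],
    [1, [-0.016, -0.003, 0], [0, 0, 0]],
  ],
)

```text
clock: 12.15
tool_pos: [0.4759, 0.0913, 0.0341]
orientation: [179.1, -0.5, 99.9]
force: [9.6, -3.2, -10.6]
opening: 0.0208
```

```bash
python3 o.py
```

```text
12.15 [0.47594792 0.0913188  0.03405921] [179.09378626  -0.45273299  99.86798557] [ 3.410e+01  1.500e+01 -3.740e+01 -1.000e-01 -3.650e+01 -1.142e+02] [  9.58042537  -3.21692089 -10.56203891] 0.020816135101766213
turn/360: [-0.0017  0.0023 -0.0005]
target [0.49560061 0.09376459 0.033     ] shift units [ 0.0786  0.0098 -0.0042]
```

>>> send_rows(
  commands=[
    [1, [-0.016, -0.004, -0.003], [0, 0.001, 0]],
    [1, [-0.016, -0.004, -0.002], [0, 0.001, 0]],
    [1, [-0.012, -0.003, 0], [0, 0, 0]],
  ],
)

```text
clock: 12.45
tool_pos: [0.4717, 0.0907, 0.0341]
orientation: [179.1, -0.7, 100.0]
force: [10.2, -3.0, -14.3]
opening: 0.0209
```

```bash
python3 o.py
```

```text
12.45 [0.47172063 0.09066833 0.03411897] [179.08240868  -0.6841543   99.98725661] [  34.2   14.7  -37.8   -0.4  -36.4 -113.9] [ 10.1974154   -2.99174145 -14.26798288] 0.02091461453396859
turn/360: [-0.0023  0.0022 -0.0008]
target [0.49560061 0.09376459 0.033     ] shift units [ 0.0955  0.0124 -0.0045]
```

>>> send_rows(
  commands=[
    [1, [-0.02, -0.004, -0.006], [0, 0.002, 0]],
    [1, [-0.02, -0.004, -0.006], [0, 0.002, 0]],
    [1, [-0.02, -0.004, -0.006], [0, 0.001, 0]],
  ],
)

```text
clock: 12.75
tool_pos: [0.4682, 0.0904, 0.0339]
orientation: [179.7, -1.1, 100.3]
force: [19.3, -8.8, -3.3]
opening: 0.0213
```

```bash
python3 o.py
```

```text
12.75 [0.46823279 0.09043792 0.03389927] [179.68328505  -1.08163503 100.2700031 ] [  33.9   14.8  -37.3   -1.4  -37.2 -112.5] [19.32001665 -8.80964947 -3.27029193] 0.021338089923588988
turn/360: [-0.0031  0.0003 -0.0016]
target [0.49560061 0.09376459 0.033     ] shift units [ 0.1095  0.0133 -0.0036]
```

>>> send_rows(
  commands=[
    [1, [-0.02, -0.008, -0.004], [-0.002, 0, -0.001]],
    [1, [-0.02, -0.008, -0.004], [-0.001, 0, -0.001]],
  ],
)

```text
clock: 12.95
tool_pos: [0.4686, 0.0901, 0.0342]
orientation: [178.8, -0.2, 99.7]
force: [20.9, -3.9, -18.1]
opening: 0.0214
```

```bash
python3 o.py; python3 d.py j;python3 o.py
```

```text
12.95 [0.46856498 0.09009803 0.03422142] [178.7908484   -0.21874819  99.68610675] [  34.9   14.3  -38.8    0.5  -35.7 -115.6] [ 20.94380216  -3.90544347 -18.08406936] 0.021401056226816064
turn/360: [-0.0012  0.0032  0.    ]
target [0.49560061 0.09376459 0.033     ] shift units [ 0.1081  0.0147 -0.0049]
[0.46856498 0.09009803 0.03422142] [178.7908484   -0.21874819  99.68610675] [ 20.94380216  -3.90544347 -18.08406936]
top 926 309 rim fit [0.5489 0.1031] med abs 0.0022
scene 176 76 rim fit [0.5489 0.1018] med abs 0.0011
13.05 [0.46852546 0.09011765 0.03420252] [178.78137513  -0.22197872  99.71759829] [  34.9   14.3  -38.8    0.5  -35.7 -115.6] [ 21.01372871  -4.38978806 -16.56333428] 0.021279308483246558
turn/360: [-0.0012  0.0032 -0.    ]
target [0.49560061 0.09376459 0.033     ] shift units [ 0.1083  0.0146 -0.0048]
```

View pics/scene_j.png

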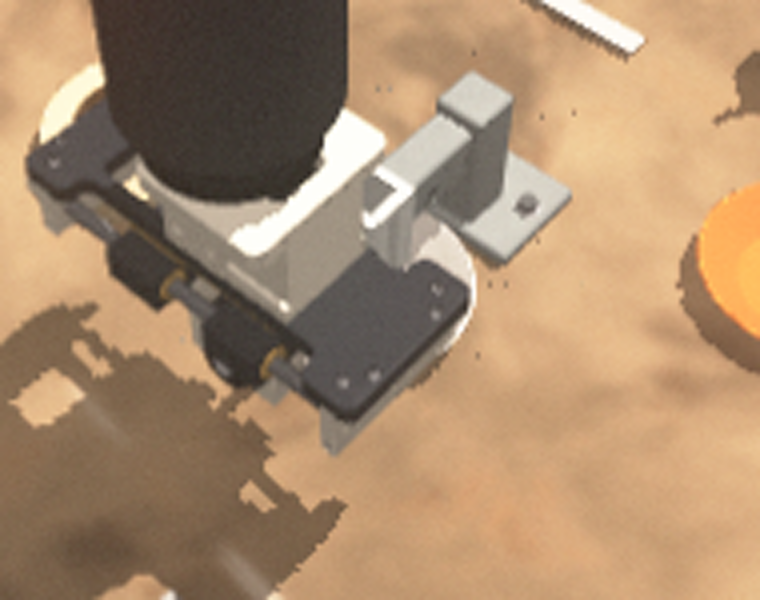

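View pics/top_j.png

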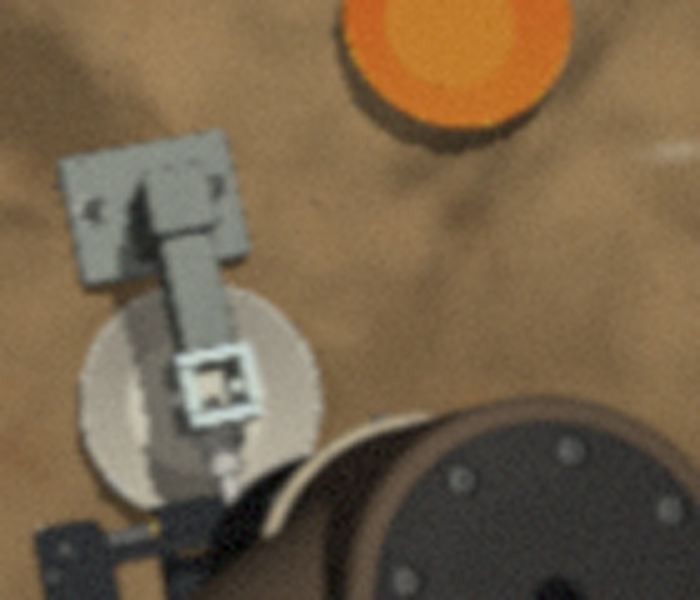

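```bash
python3 - <<'E'
from h import *
s=snapshot("top");P=cloud(s)
c=s["color"]
for v in range(206,228): print(v,[(int(round(P[v,u,2]*1000))) for u in range(288,312)])
cv2.imwrite("pics/zoom.png",cv2.resize(c[195:245,270:325],None,fx=11,fy=11,interpolation=cv2.INTER_CUBIC))
o=sensors.get_obs();print(o["clock"],o["tool_pos"],o["force"],o["opening"])
E
```

```text
206 [3, 66, 79, 82, 81, 81, 83, 81, 84, 81, 922, 81, 80, 9, 10, 7, 9, 10, 8, 10, 13, 15, 15, 15]
207 [5, 63, 77, 80, 83, 83, 81, 82, 83, 83, 81, 83, 82, 78, 6, 10, 8, 12, 11, 12, 14, 13, 15, 13]
208 [1, 60, 74, 81, 81, 82, 82, 84, 81, 83, 81, 82, 86, 83, 89, 88, 86, 7, 8, 8, 13, 14, 14, 16]
209 [0, 55, 72, 81, 83, 82, 85, 83, 81, 87, 87, 86, 88, 88, 86, 88, 87, 7, 10, 7, 9, 10, 15, 14]
210 [2, 2, 69, 80, 90, 85, 87, 87, 87, 88, 85, 89, 89, 89, 88, 86, 88, 7, 6, 4, 9, 13, 14, 13]
211 [2, 79, 88, 88, 88, 90, 86, 88, 88, 89, 89, 87, 90, 87, 86, 89, 90, 2, 6, 6, 8, 9, 8, 11]
212 [61, 80, 89, 87, 85, 88, 89, 87, 84, 76, 74, 70, 67, 71, 85, 87, 89, 89, 4, 5, 7, 9, 11, 12]
213 [59, 73, 86, 88, 88, 75, 69, 66, 59, 54, 47, 44, 59, 70, 81, 87, 87, 89, 4, 5, 8, 7, 11, 10]
214 [55, 72, 86, 88, 88, 54, 50, 37, 2, 3, 2, 37, 52, 68, 76, 88, 87, 89, 5, 2, 8, 8, 11, 8]
215 [50, 65, 83, 90, 88, 87, 3, -1, 0, 0, 2, 40, 53, 55, 52, 89, 89, 90, 0, 4, 5, 8, 11, 8]
216 [50, 66, 80, 88, 88, 88, 1, -1, 3, -1, 2, 35, 39, 40, 0, 87, 90, 89, 4, 4, 6, 6, 9, 7]
217 [46, 59, 62, 89, 87, 88, 2, 2, 1, 3, 3, 32, 41, 
[... 372 characters left out ...]
 87, 89, 90, 85, 89, 90, 88, 1, 0, 6, 7, 7]
222 [4, 43, 60, 75, 87, 88, 89, 87, 90, 88, 86, 88, 90, 87, 86, 89, 89, 87, 89, 89, 2, 6, 5, 7]
223 [3, 43, 55, 72, 87, 90, 88, 89, 85, 87, 86, 91, 89, 87, 87, 88, 90, 82, 2, 2, 6, 6, 3, 7]
224 [2, 38, 47, 68, 83, 88, 89, 87, 89, 86, 89, 89, 79, 72, 65, 56, 2, 6, 2, 3, 5, 5, 9, 8]
225 [2, 31, 49, 66, 80, 89, 89, 80, 72, 63, 64, 65, 61, 61, 60, 2, 1, 1, 2, 3, 4, 4, 7, 10]
226 [2, 4, 48, 60, 59, 51, 63, 61, 61, 61, 66, 64, 65, 60, 61, 59, 1, 4, 2, 3, 5, 5, 9, 11]
227 [2, 1, 32, 2, 1, 52, 56, 61, 59, 60, 62, 63, 63, 63, 61, 57, 2, 1, 2, 5, 5, 2, 8, 10]
13.1 [0.46858661 0.09013397 0.03421199] [ 21.34954047  -3.57802945 -16.29538523] 0.02117078338052514
```

View pics/zoom.png

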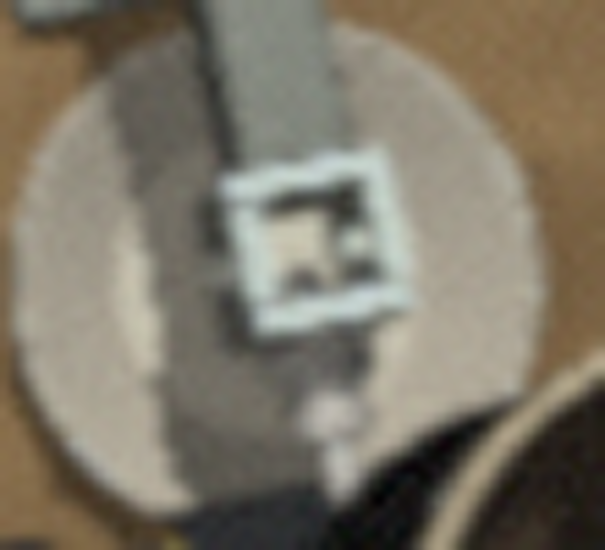

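```bash
python3 - <<'E'
from h import *
s=snapshot("top");P=cloud(s)
for u,v in [(295,221),(297,220),(297,221),(299,221)]: print(P[v,u].round(4))
hsv=cv2.cvtColor(s["color"],cv2.COLOR_BGR2HSV)
cv2.imwrite("pics/topfull.png",s["color"])
q=snapshot("scene");cv2.imwrite("pics/scenefull.png",q["color"])
o=sensors.get_obs();print(o["clock"],o["tool_pos"],o["force"],o["opening"])
E
```

```text
[0.5466 0.1015 0.0206]
[0.5489 0.0966 0.0196]
[0.5466 0.0967 0.0199]
[0.5467 0.0915 0.017 ]
13.2 [0.46857611 0.0901233  0.03418371] [ 21.23891256  -4.2795071  -15.52398918] 0.02087991581158398
```

View pics/topfull.png

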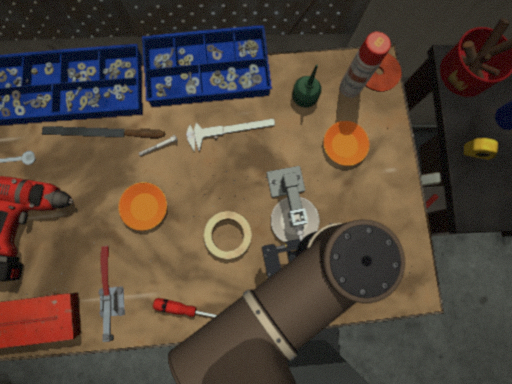

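View pics/scenefull.png

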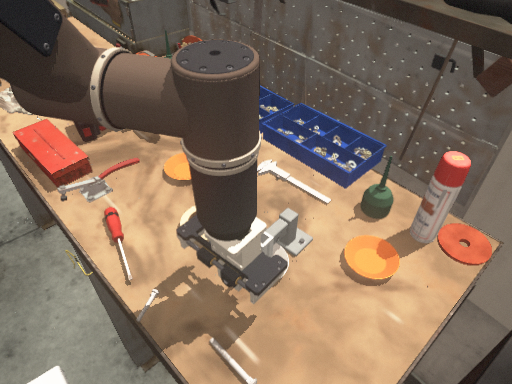

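```bash
python3 -c "
from h import *
print(order.close_job())
o=sensors.get_obs();print(o['clock'],o['tool_pos'],o['force'],o['opening'])"
```

```text
the job is handed in; nothing more can be done
None
the job is handed in; nothing more can be done
```

The dish is under the outlet, the bush has dropped into it, and I handed the job in at about 13.2 s with the gripper still holding the plunger fully back.

**Dish:** I slid it along the bench with the open fingers as a two-point fork, tool leaning back. Before I gripped the knob, both cameras put its centre within about 1 to 1.5 mm of the bore axis. After the pull the fits read about 2 mm off towards the robot, but with the dish partly hidden.

**Plunger:** I pinched the knob's waist (opening 21 mm against its 22 mm diameter). The tool moved 28 mm back from the home grip. The pull read about 21 N, against the spring's 10 N at full travel, so it is on the hard stop. Position, force and opening held steady over the last 0.2 s or so of checks.

**Bush:** The top view shows dish floor through the bore. The bush top is at about 20 mm, below the outlet, so it is in the dish, apparently lying on its side. I saw only part of it.

**Left alone:** The tape roll and the orange dishes show no movement in the top view.

**Did not look clean:** There was a constraint load of about 16 N vertically and 4 N sideways on the tool while holding, with a tilt of about 1.2°. I left it because it is far below the limits.

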